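Fit the centrifuge rotor and spin it by hand to check that it runs free

ROBOT

A 6-joint arm with a two-finger parallel gripper is mounted at the origin on the work surface. World frame = base frame: x ahead of the robot, y to its left, z up, the work surface at z = 0. Lengths are in mm, angles in rad, forces in N, time in s.
With the tool pointing down it reaches from about 350 to 925 mm from the base axis. Payload 6.4 kg.
Tool frame: the origin (TCP) lies midway between the tips of the shut fingers; the grasp point (between the pads) lies 19 mm behind it; z points along the fingers, y is the direction in which the jaws open and shut (so a half turn about z gives the same grasp; the last joint's range is limited). The gripper opens to 94 mm and grips with 3 to 60 N. Pads are 16 mm wide; open, the fingers measure 119 mm over their backs; the gripper's body (75 mm by 177 mm) begins 78 mm behind the grasp point.
Start: joints at [-1.495, 0.245, 1.558, -0, 1.339, -0.174], TCP at [160.691, -629.835, 205.455] pointing down, gripper open.
Joint ranges: [-3.13, 3.13], [-1.02, 2.26], [0.13, 2.54], [-0.95, 4.09], [0.21, 2.88], [-2.74, 2.74]. Speed limits (rad/s): [2.57, 2.57, 3.14, 3.14, 3.14, 3.14].

INTERFACE

Orientations are given as a unit quaternion [x, y, z, w].
In Python, from rig import arm gives the robot as it stands.
- The arm moves only by the tool jog_arm, never from a script. Its argument "moves" is a list of rows, each a list of 7 numbers: the finger opening in m, from 0 to 0.094, then the shift along the tool's x, y, z in m, then the turn, a rotation vector about the tool's x, y, z in degrees. A call has 1 to 5 rows; each row is the pose to reach, as a shift and turn from the pose commanded when the call began, along the tool's axes at that moment; what a row does not reach only later rows make up. A row lasts 1/10 s, in which the tool goes at most 50 mm and 8.59 degrees, less where a joint would pass 70% of its speed; a pose out of reach is approached as far as the arm can. A call with a gripper value outside its range is refused whole. The fingers move at their own pace and stop on an object; "newtons" is the grip in N (left out, the last holds). Time passes only in rows, so rows that repeat a pose let the fingers close. It gives the time, the measured TCP pose, the force and the opening at its end, in the units of the state.
- arm.observe(): the state, without advancing time (a new reading comes with each control period).
- arm.read_camera(name): name is "scene" or "top" or "wrist"; returns a dict with "frame" (480x640x3 uint8, red, green, blue), "z_map" (480x640 float32, mm along the optical axis (not along the pixel's ray), 0 where there is no reading), "fx", "fy", "cx", "cy" (pixels), "pose" (4x4, takes a point from camera to world coordinates). Camera axes: x right, y down, z forward; pixel columns grow to the right and rows downward; lengths in mm; the calibration is good to about 2 mm. A picture is of the moment at which its call begins.
- arm.hand_in(): hands the job in, once; it reports no verdict.
The state is a dict: "time_s": time; "joints": joint angles; "joint_velocities": joint speeds; "joint_efforts": joint torques, N m; "ee_pos": TCP position; "tcp_rot": TCP orientation; "contact_force": force on the tool from outside, world axes, zero at the start; "moment": the same for the moment, N m; "grip_width": finger opening in mm.
Only numpy, scipy, OpenCV 4.12 (cv2) and the standard library are available. Lean on these libraries where they do the work, as an engineer would, in place of code of your own. Each camera call takes 0.05 s, during which the arm holds its last target. There are 200 camera calls.

TASK

Put the blue rotor from its rubber pad on the spindle of the small centrifuge and, keeping hold of it and pressing only gently, feel for the position in which it goes fully home on the drive dog; let go only once it is home. Then turn the seated rotor by hand through at least one full turn, in one direction, to check that it runs free, and leave it seated, still and untouched; do not disturb the other things on the desk.

Things in the scene. Friction and masses are not known exactly. Their poses are not given: they have to be found in the camera images.
- rotor_mid (a point): Rotor, loose, 0.5 to 0.7 kg, 75 mm high; point on its axis half-way up, 37.5 mm above its underside; z up along the axis. Blue metal cone, 110 mm diameter, its flat top (92 mm) 30 mm above the underside. Underside: a bore 14 mm wide, 30 mm deep for the spindle post, and a cross slot 10 mm wide, 7 mm deep for the dog; it fits in 4 positions 90 degrees apart with 0.09 rad of play each way.
- rotor_knob (a point): Round black ribbed knob on top of the rotor, the part to grip: 30 mm diameter, from 30 to 75 mm above the rotor's underside; this point is on the axis, 55 mm above the underside. Grip with the fingers on the rotor's +y and -y sides, clear of the two tubes.
- rotor_tube (a point): One of two balance tubes with orange caps fixed in the rotor, on its +x and -x sides 38 mm from the axis: 14 mm diameter, from 30 to 52 mm above the rotor's underside. This point is on the +x tube, 42 mm above the underside. Pushing a tube sideways turns the seated rotor.
- pad: Black rubber pad, 130 x 130 x 12 mm, fixed, origin under its centre; the rotor starts on it.
- centrifuge: Low white centrifuge, 210 (x) x 200 (y) x 43 mm, fixed, origin under its centre; its dark panel faces its -x. On top an open bowl: blue wall of 86 mm outer and 80 mm inner radius, rim 63 mm above the desk. The spindle stands in its centre.
- spindle (a point): Spindle: nominal point on its axis at the top of the 68 mm flange on which the rotor's underside rests when home, 55 mm above the desk. The true height is up to 1.5 mm more or less, and the rubber mount gives 1 mm per 8 N (0.8 mm under the rotor); this point does not show either. Over the flange rise the drive dog and a post, 11 mm diameter, 26 mm high, tapered tip. Over 20 N from the rotor harms it.
- dog_level (a point): Nominal top of the drive dog, a cross with arms 34 mm tip to tip and 7 mm wide, on the spindle's axis 6 mm above the flange. The arms' direction differs each time and is not given (no listed frame turns with it). Out of step, the rotor rides on the dog 6 mm too high; pressed lightly (3 to 6 N) and turned, at most 90 degrees, it can be let down home. Do not let go of it while it rides on the dog.
- spindle_shaft (a joint): Turn of the spindle since the start in rad: 0 at the start whatever the dog's direction, positive counter-clockwise from above, unlimited, 6.28 is a full turn. It has a holding drag of about 0.06 N m, stops when no longer pushed, and may be dragged along by a rotor pressed on the dog with more than about 6 N.
- dome: Pale round lid of the centrifuge lying on the desk, 156 mm diameter, 75 mm high with its knob; origin under its centre. Leave alone.
- jar: Amber jar, 52 mm diameter, 65 mm high; origin under its centre. Leave alone.
- loupe: Black loupe, 44 mm diameter, 42 mm high; origin under its centre. Leave alone.
- weight: Brass weight, 36 mm diameter, 52 mm high; origin under its centre. Leave alone.
- brush: Wide soft brush with a wooden handle lying on the desk along its x axis. Leave alone.
- tube_rack: Green rack of capped tubes, 70 x 160 x 53 mm; origin under its centre. Leave alone.
- rotor: The same rotor: the centre of its underside, same axes as rotor_mid.
Mind the look-alikes: they are no part of the job. Of the things that look like the rotor, the smallest one is meant.

How it is judged:
By the outcome, as a careful person would: the job done as asked, in the order asked, and still so for the second after the job is handed in, with the robot touching nothing.
It also fails if it takes over 72 s, if anything falls off the work surface, if the arm or the gripper's body presses on something with over 40 N, if the wrist force passes 120 N, or if a joint passes its speed limit or range.

## Working session

There is one attempt and no reset: what is moved stays moved. The work goes in short steps, Python scripts to look and compute and a tool call to move; the robot and the scene stay as the last step left them, time stands still between calls to the robot, and variables do not carry over. Pictures are saved under pics/ and viewed, about 8 in all and at most 12, crops included, and the job is handed in when it is done.

Besides the shell and the picture viewer there is one more tool, called after ">>>" as a command line: name --pt "numbers of a row" for each row, then --argument value for the rest. jog_arm: Moves the arm, as the interface text tells. Its arguments: {"type":"object","properties":{"moves":{"type":"array","items":{"type":"array","items":{"type":"number"}}},"newtons":{"type":"number"}},"required":["moves"]}

```bash
mkdir -p pics; ls
python3 - <<'E'
from rig import arm
import cv2,numpy as np
for n in ("scene","top"):
    c=arm.read_camera(n); np.savez(f"pics/{n}0.npz",**c)
    cv2.imwrite(f"pics/{n}0.png",c["frame"][:,:,::-1]); print(n,c["fx"],c["cx"],c["cy"],np.round(c["pose"],3).tolist())
s=arm.observe(); print(s)
E
```

```text
pics
scene 460.00803113131724 321.9558639956527 239.49706277049972 [[0.267, 0.554, -0.788, 1391.852], [0.964, -0.153, 0.219, -190.697], [0.001, -0.818, -0.575, 744.209], [0.0, 0.0, 0.0, 1.0]]
top 491.5492290425634 326.60438089975463 236.38157237885585 [[0.017, -0.993, 0.115, 371.104], [-1.0, -0.015, 0.012, 22.996], [-0.01, -0.115, -0.993, 1345.572], [0.0, 0.0, 0.0, 1.0]]
{'time_s': 0.1, 'joints': array([-1.49513636e+00,  2.45732302e-01,  1.55884116e+00, -3.15830147e-05,
        1.33871569e+00, -1.74103506e-01]), 'joint_velocities': array([ 5.28208221e-04, -1.23430200e-03, -3.55658806e-03,  2.12945521e-03,
        5.95487573e-05,  1.20643454e-03]), 'joint_efforts': array([ 1.06631096e-04, -4.16914380e+01, -3.15526485e+01,  6.86335168e-02,
        3.09724978e-02, -5.20685865e-05]), 'ee_pos': array([ 160.61830893, -629.30006307,  204.49058271]), 'tcp_rot': array([ 9.92211593e-01,  1.24560966e-01,  2.63890319e-05, -8.47977929e-04]), 'contact_force': array([-0.28076995, -0.17205224,  0.90563995]), 'moment': array([-0.00334464,  0.01556241,  0.02687501]), 'grip_width': 93.82039103404013}
```

View pics/scene0.png

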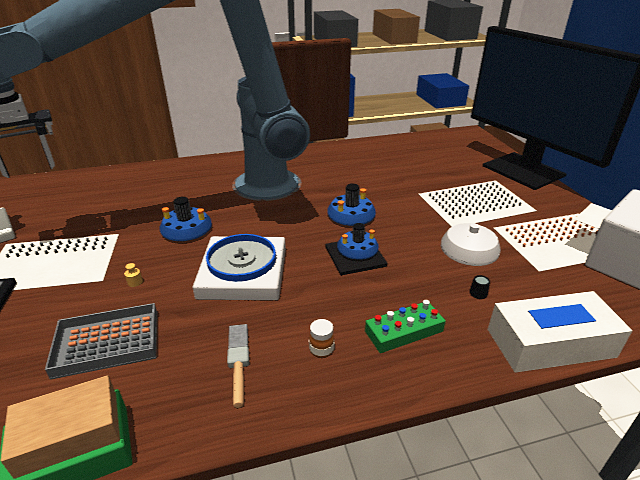

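View pics/top0.png

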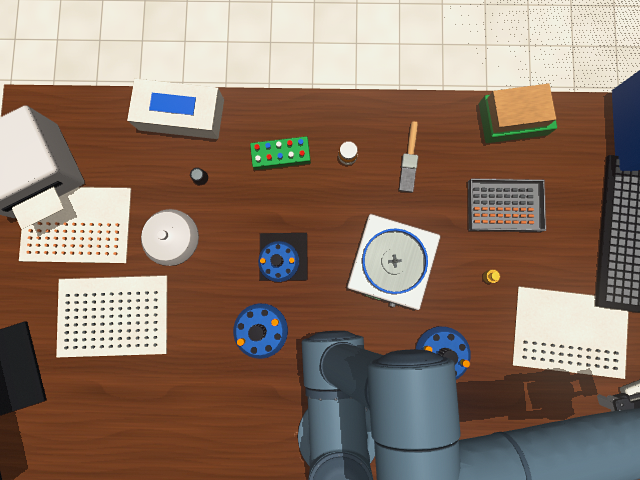

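The scene view shows the small rotor on the black pad at (358,243) and the centrifuge at (241,258). In the top view they are at (278,261) and (395,262). The dog's cross is visible at (395,261), and the orange caps are at (263,261) and (292,261). The bigger rotors, at (261,331) and (444,352), are decoys.

```bash
cat > h.py <<'E'
import numpy as np,cv2
def load(n): return dict(np.load(f"pics/{n}.npz"))
def ray(c,u,v):
    d=c["pose"][:3,:3]@np.array([(u-c["cx"])/c["fx"],(v-c["cy"])/c["fy"],1.]); return c["pose"][:3,3],d
def onz(c,u,v,z):
    o,d=ray(c,u,v); return o+d*(z-o[2])/d[2]
def two(c1,p1,c2,p2):
    (a,d),(b,e)=ray(c1,*p1),ray(c2,*p2)
    t=np.linalg.lstsq(np.c_[d,-e],b-a,rcond=None)[0]
    p,q=a+t[0]*d,b+t[1]*e; return (p+q)/2,np.linalg.norm(p-q)
def blobs(c,box,lo,hi,amin=6):
    x0,y0,x1,y1=box; h=cv2.cvtColor(c["frame"][y0:y1,x0:x1],cv2.COLOR_RGB2HSV)
    m=cv2.inRange(h,lo,hi); n,_,st,ce=cv2.connectedComponentsWithStats(m)
    return [(st[i,4],ce[i]+[x0,y0]) for i in range(1,n) if st[i,4]>=amin],m
E
python3 - <<'E'
from h import *
t,s=load("top0"),load("scene0")
np.set_printoptions(precision=1,suppress=True)
O=((5,120,120),(22,255,255));B=((100,120,50),(125,255,255))
bt,_=blobs(t,(250,235,310,285),*O);bs,_=blobs(s,(328,215,390,270),*O)
print(bt,bs)
for i in bt:
  for j in bs: print("cap",two(t,i[1],s,j[1]))
  print("cap z51",onz(t,*i[1],51))
def fit(c,box):
    b,m=blobs(c,box,*B); k=max(cv2.findContours(m,cv2.RETR_EXTERNAL,cv2.CHAIN_APPROX_NONE)[0],key=cv2.contourArea)
    return cv2.fitEllipse(cv2.convexHull(k))
e=fit(t,(250,235,310,285)); p=np.add(e[0],(250,235)); print("rotor ell",p,e[1],onz(t,*p,25))
e1=fit(t,(345,215,445,310)); p1=np.add(e1[0],(345,215)); 
print("bowl",p1,e1[1],onz(t,*p1,63))
# knob dark
for c,box in((t,(262,245,295,275)),(s,(340,215,376,250))):
    b,m=blobs(c,box,(0,0,0),(180,255,60)); print("dark",b)
z=t["z_map"]
def wp(c,u,v):
    o,d=ray(c,u,v); return o+d*c["z_map"][int(v),int(u)]
for u,v in((278,261),(263,261),(292,261),(283,270),(300,240),(395,261),(395,275),(395,231),(360,290)): print(u,v,wp(t,u,v))
a=cv2.resize(t["frame"][225:300,355:435],None,fx=7.5,fy=7.5,interpolation=cv2.INTER_CUBIC)
b=cv2.resize(t["frame"][230:290,250:314],None,fx=3,fy=3,interpolation=cv2.INTER_CUBIC)
im=np.zeros((562,800,3),np.uint8); im[:a.shape[0],:a.shape[1]]=a; im[:b.shape[0],605:605+b.shape[1]]=b
cv2.imwrite("pics/crop.png",im[:,:,::-1])
E
```

```text
[(np.int32(11), array([254.1, 239.2])), (np.int32(23), array([262.2, 260.3])), (np.int32(21), array([291.2, 259.9])), (np.int32(7), array([256.4, 277.4]))] [(np.int32(9), array([335.7, 225.2])), (np.int32(21), array([371.4, 230.8])), (np.int32(27), array([379.1, 234.3])), (np.int32(18), array([344.1, 235.8])), (np.int32(11), array([335.8, 239.5])), (np.int32(6), array([330.8, 239.8])), (np.int32(8), array([344. , 241.4])), (np.int32(6), array([380. , 249.5])), (np.int32(18), array([330.3, 262.9]))]
cap (array([489.7, 158. , 125.2]), np.float64(122.98122586508197))
cap (array([500. , 205.9,  95.8]), np.float64(36.919976522958954))
cap (array([503.7, 216.6,  84. ]), np.float64(18.962953734646657))
cap (array([494.1, 171.5,  91.4]), np.float64(107.18387005586362))
cap (array([493.8, 161.2,  84.8]), np.float64(129.45304342279505))
cap (array([493.2, 154.5,  86.8]), np.float64(141.97079989920113))
cap (array([495.6, 172.7,  75.3]), np.float64(109.89884388194321))
cap (array([508.2, 222.5,  38.2]), np.float64(22.009686234917343))
cap (array([500.2, 158.4,  19.7]), np.float64(155.2927296592
[... 2147 characters left out ...]
1])), (np.int32(6), array([293.3, 245.7])), (np.int32(12), array([267.8, 250.4])), (np.int32(10), array([287.8, 250.1])), (np.int32(111), array([276.5, 260.2])), (np.int32(13), array([267.8, 270.5])), (np.int32(11), array([287.9, 270.4])), (np.int32(6), array([277.5, 273.7]))]
dark [(np.int32(281), array([357.9, 230.5])), (np.int32(9), array([371.2, 243.4])), (np.int32(10), array([351.8, 247. ])), (np.int32(11), array([362.9, 247.7]))]
278 261 [451.  162.   87.3]
263 261 [452.1 204.5  59. ]
292 261 [453.3 128.3  59.8]
283 270 [430.1 152.8  44. ]
300 240 [514.1 111.8  11.5]
395 261 [ 456.3 -138.7   79.3]
395 275 [ 421.7 -143.5   42. ]
395 231 [ 537.7 -142.2   51.4]
360 290 [380.8 -51.6  39.3]
```

View pics/crop.png

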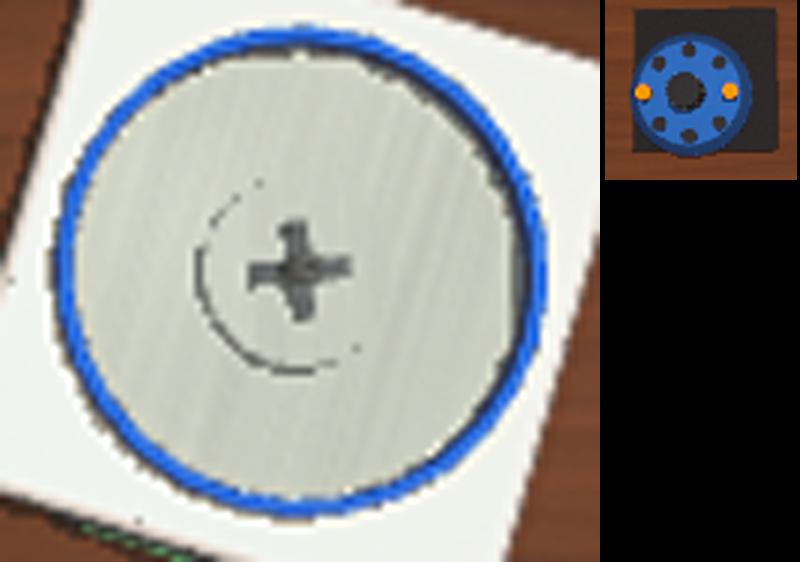

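Triangulating the caps puts the rotor axis at about (455,168), with the tubes along world y and the cap tops at z≈62. The bowl centre is near (458,-140). The dog's arms lie about 7.5° CCW of the world axes. I'll go over the spindle for a close look.

>>> jog_arm --pt "0.094 0.175 -0.172 0 0 0 -38.7" --pt "0.094 0.175 -0.172 0 0 0 -38.7" --pt "0.094 0.175 -0.172 0 0 0 -38.7" --pt "0.094 0.175 -0.172 0 0 0 -38.7" --pt "0.094 0.175 -0.172 0 0 0 -38.7" --newtons 20

```text
time_s: 0.6
ee_pos: [288.4, -417.6, 204.9]
tcp_rot: [0.894, 0.448, 0.0, -0.0]
contact_force: [0.9, -0.3, 0.3]
grip_width: 94.2
```

>>> jog_arm --pt "0.094 0.244 -0.0235 0 0 0 -38.7" --pt "0.094 0.244 -0.0235 0 0 0 -38.7" --pt "0.094 0.244 -0.0235 0 0 0 -38.7" --pt "0.094 0.244 -0.0235 0 0 0 -38.7" --pt "0.094 0.244 -0.0235 0 0 0 -38.7"

```text
time_s: 1.1
ee_pos: [416.3, -208.6, 205.2]
tcp_rot: [0.695, 0.719, 0.0, -0.0]
contact_force: [0.8, 0.3, 0.2]
grip_width: 94.0
```

```bash
cat > snap.py <<'E'
import sys; from rig import arm; import numpy as np,cv2
n=sys.argv[1]; c=arm.read_camera("wrist"); np.savez(f"pics/{n}.npz",**c); cv2.imwrite(f"pics/{n}.png",c["frame"][:,:,::-1])
np.set_printoptions(precision=3,suppress=True); print(c["fx"],c["pose"][:3].tolist())
s=arm.observe(); print(s["joints"],s["ee_pos"],s["contact_force"])
E
python3 snap.py w1
```

```text
417.23386112474697 [[0.999405708977153, 0.033362011270321526, 0.008672085554950491, 413.30519519362304], [0.03446856704786062, -0.964406154085826, -0.26216919698365054, -131.74938096904512], [-0.00038307902654664583, 0.2623123065458119, -0.9649829568883973, 383.7314888710629]]
[-0.7   -0.204  2.015  0.004  1.332 -0.742] [ 418.529 -203.881  205.13 ] [0.813 3.219 0.17 ]
```

View pics/w1.png

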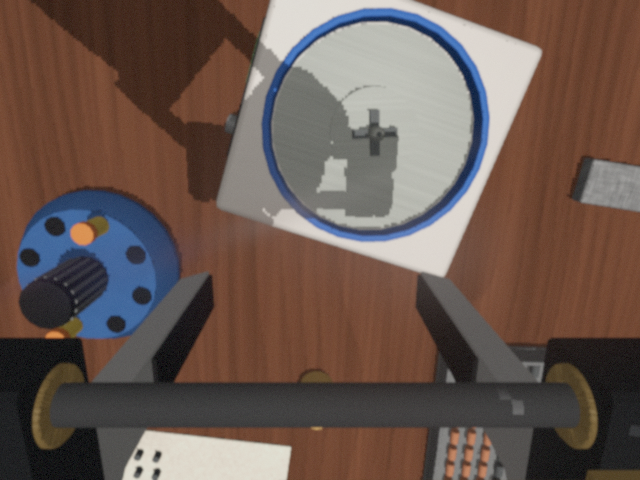

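>>> jog_arm --pt "0.094 0.07 0.04 0 0 0 0" --pt "0.094 0.07 0.04 0 0 0 0" --pt "0.094 0.07 0.04 0 0 0 0"

```text
time_s: 1.45
ee_pos: [454.3, -137.0, 205.1]
tcp_rot: [0.695, 0.719, 0.0, -0.0]
contact_force: [-0.1, -0.8, -0.9]
grip_width: 94.2
```

```bash
python3 snap.py w2
```

```text
417.23386112474697 [[0.9994075669368837, 0.03342428356677786, 0.008205633268921627, 451.4063094975758], [0.03440697887426784, -0.9646190832756965, -0.26139277722442567, -60.252346593934554], [-0.0008215558666930635, 0.26152025055127215, -0.9651976396560218, 383.5986771512794]]
[-0.536 -0.179  1.994 -0.     1.328 -0.569] [ 453.8   -138.41   205.068] [-0.128 -0.503  0.38 ]
```

View pics/w2.png

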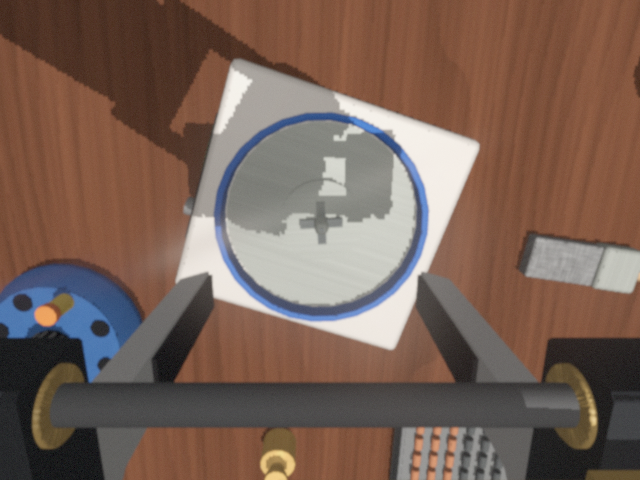

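w1 shows the bowl with the dog at (375,133), and w2 has it at (321,222). In both, the arms are nearly aligned with the image. Next I'll compute the spindle axis and arm angle.

```bash
cat > sp.py <<'E'
from h import *
np.set_printoptions(precision=2,suppress=True)
def bowl(n,box,z=63):
    c=load(n); b,m=blobs(c,box,(100,130,60),(125,255,255)); x0,y0=box[:2]
    k=max(cv2.findContours(m,cv2.RETR_EXTERNAL,cv2.CHAIN_APPROX_NONE)[0],key=cv2.contourArea)
    p=np.array([onz(c,u+x0,v+y0,z)[:2] for u,v in cv2.convexHull(k)[:,0]]).astype(np.float32)
    e=cv2.fitEllipse(p); return c,e,np.array(cv2.fitEllipse(cv2.convexHull(k))[0])+[x0,y0]
def dog(c,ctr,r,thr,z):
    u0,v0=map(int,ctr); g=cv2.cvtColor(c["frame"],cv2.COLOR_RGB2GRAY)
    P=np.array([onz(c,u,v,z)[:2] for v in range(v0-r,v0+r) for u in range(u0-r,u0+r) if g[v,u]<thr])
    q0=(P.min(0)+P.max(0))/2
    for _ in range(3):
        q=P-q0; P=P[np.hypot(*q.T)<21]; q0=P.mean(0)
    w=((P-q0)@[1,1j])**4
    return len(P),q0,np.degrees(np.angle(w.sum()))/4
if __name__=="__main__":
    R=[]
    for n,box,d in(("w1",(240,0,510,260),(375,133)),("w2",(195,100,445,330),(321,222)),("top0",(345,215,445,310),(394.7,260.9))):
        c,e,p=bowl(n,box); R.append((c,p)); print(n,"bowl@63",e[0],e[1])
        g=cv2.cvtColor(c["frame"],cv2.COLOR_RGB2GRAY); print(" dog mins",g[int(d[1])-3:int(d[1])+4,int(d[0])-25:int(d[0])+26:5].min(0))
        for t in (65,75,85,95): print("  ",t,*dog(c,d,8 if n=="top0" else 24,t,61))
    print("rim tri",two(*R[0],*R[1]),two(*R[1],*R[2]))
E
python3 sp.py
```

```text
w1 bowl@63 (458.6310119628906, -139.00552368164062) (166.378662109375, 167.67724609375)
 dog mins [107  75  74  65  72  91  68  66  63  75 186]
   65 81 [ 461.42 -145.49] 1.828952055191321
   75 277 [ 459.28 -144.94] 5.113606246180852
   85 407 [ 458.83 -144.06] 3.1394021181671694
   95 516 [ 458.65 -143.54] 4.231188246910066
w2 bowl@63 (457.1817626953125, -134.21786499023438) (157.26364135742188, 162.5023651123047)
 dog mins [196 127 123 117 109 111 107 125 126 141 190]Traceback (most recent call last):
  File "sp.py", line 21, in <module>
    for t in (65,75,85,95): print("  ",t,*dog(c,d,8 if n=="top0" else 24,t,61))
                                          ~~~^^^^^^^^^^^^^^^^^^^^^^^^^^^^^^^^^
  File "sp.py", line 11, in dog
    q0=(P.min(0)+P.max(0))/2
        ~~~~~^^^
    return umr_minimum(a, axis, None, out, keepdims, initial, where)
ValueError: zero-size array to reduction operation minimum which has no identity
```

```bash
sed -i 's/(100,130,60),(125,255,255)/(95,90,20),(130,255,255)/' sp.py
python3 - <<'E'
from sp import *
R=[]
for n,box,d,T in(("w1",(240,0,510,260),(375,133),(85,)),("w2",(195,100,445,330),(321,222),(115,125,135,145)),("top0",(345,215,445,310),(394.7,260.9),(110,130,150))):
    c,e,p=bowl(n,box); R.append((c,p)); print(n,"bowl@63",e[0],e[1])
    for t in T:
        try: print("  ",t,*dog(c,d,8 if n=="top0" else 24,t,61))
        except ValueError: pass
print("rim tri",two(*R[0],*R[1]),two(*R[1],*R[2]))
c=load("w2");a=cv2.resize(c["frame"][170:270,260:380],None,fx=5,fy=5,interpolation=cv2.INTER_CUBIC);cv2.imwrite("pics/c2.png",a[:,:,::-1])
E
```

```text
w1 bowl@63 (458.6026916503906, -139.50746154785156) (168.2029266357422, 168.54953002929688)
   85 407 [ 458.83 -144.06] 3.1394021181671694
w2 bowl@63 (458.91522216796875, -138.89413452148438) (167.69723510742188, 168.1566619873047)
   115 137 [ 458.48 -133.81] -2.383954365673081
   125 273 [ 458.8  -133.01] -1.3890796770459994
   135 560 [ 460.45 -135.23] 9.39565748645809
   145 1164 [ 458.68 -131.63] 0.07263162304457092
top0 bowl@63 (458.8475036621094, -139.9081268310547) (169.4742431640625, 170.871826171875)
   110 57 [ 458.41 -137.85] 5.63886350414046
   130 71 [ 458.04 -138.29] 6.923756202665174
   150 80 [ 458.32 -138.99] 6.3381704707405255
rim tri (array([ 458.7 , -133.61,   61.43]), np.float64(0.17279835255434584)) (array([ 461.05, -146.74,    6.1 ]), np.float64(2.2157376431271403))
```

View pics/c2.png

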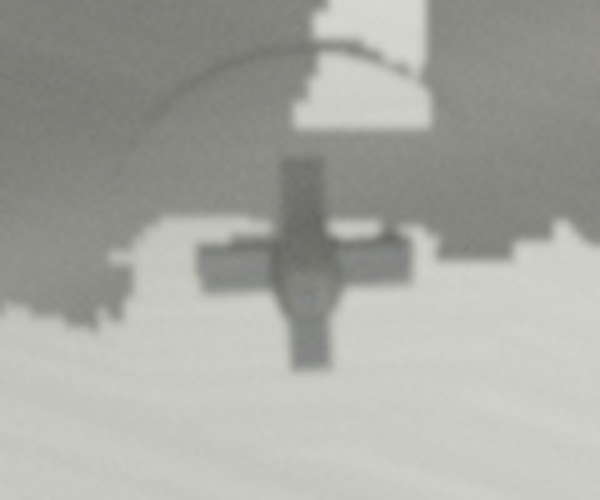

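The bowl centre agrees within 1 mm in all three views, at (458.7,-139.3). In the crop the arms run (198,268)-(412,260) and (301,158)-(311,370), which gives about 4.5° CCW in world terms. Now I'll go to the rotor.

>>> jog_arm --pt "0.094 0.245 0.009 0 0 0 0" --pt "0.094 0.245 0.009 0 0 0 0" --pt "0.094 0.245 0.009 0 0 0 0" --pt "0.094 0.245 0.009 0 0 0 0" --pt "0.094 0.245 0.009 0 0 0 0"

```text
time_s: 2.0
ee_pos: [455.0, 106.3, 205.5]
tcp_rot: [0.697, 0.717, 0.0, 0.0]
contact_force: [0.8, 0.8, -0.1]
grip_width: 93.9
```

```bash
python3 snap.py w3
python3 - <<'E'
from h import *
c=load("w2"); f=lambda u,v,z:onz(c,u,v,z)[:2]
l,r,t,b=f(299.6,223.6,61),f(342.4,222,61),f(320.2,201.6,61),f(322.2,244,61)
print((l+r)/2,(t+b)/2,np.degrees(np.arctan2(*(r-l)[::-1])),np.degrees(np.arctan2(*(t-b)[::-1]))-90,"tip",f(321.6,228.4,81))
E
```

```text
417.23386112474697 [[0.9995974401393267, 0.027402382925060042, 0.007353031819034162, 452.44200105549675], [0.02837158100153712, -0.9644764598973471, -0.26264084163616375, 183.2768553973462], [-0.00010515881593959325, 0.26274373011340846, -0.9648656493148225, 383.89144310583083]]
[-0.005 -0.199  2.01   0.003  1.331 -0.039] [454.372 111.473 205.39 ] [-2.41   2.629  1.697]
[ 459.08546448 -139.01182836] [ 459.2740846  -139.24254497] 4.18705294901339 4.838884558191353 tip [ 459.23387873 -138.4274045 ]
```

>>> jog_arm --pt "0.094 0.061 0.002 0 0 0 0" --pt "0.094 0.061 0.002 0 0 0 0" --pt "0.094 0.061 0.002 0.05 0 0 0" --pt "0.094 0.061 0.002 0.05 0 0 0" --pt "0.094 0.061 0.002 0.05 0 0 0"

```text
time_s: 2.55
ee_pos: [454.9, 165.3, 155.0]
tcp_rot: [0.697, 0.717, -0.001, -0.001]
contact_force: [0.0, 0.1, -0.2]
grip_width: 94.4
```

```bash
python3 snap.py w4
```

```text
417.23386112474697 [[0.9995922794761435, 0.028220750013534295, 0.004343279907893989, 452.92698145922174], [0.028369629470675336, -0.9644023495581042, -0.2629130508181404, 242.32445592164885], [-0.0032309341344729163, 0.2629290730130069, -0.9648097551482039, 333.4244339024938]]
[ 0.114 -0.098  2.014 -0.     1.225  0.086] [456.147 165.504 156.483] [0.398 0.039 0.675]
```

View pics/w4.png

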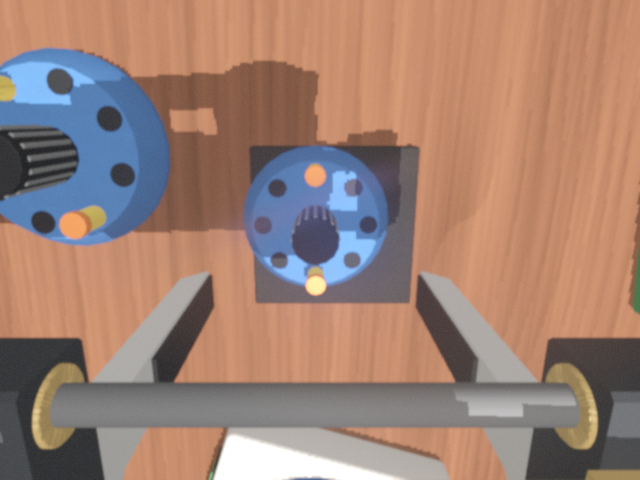

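w4 shows the small rotor between the fingers, with caps at (315,175) and (316,285) and the knob top at (316,238).

Run:
```python
from h import *
from rig import arm
np.set_printoptions(precision=1,suppress=True)
c=load("w4"); O=((5,120,110),(28,255,255))
C=[]
for box in((300,160,332,190),(300,272,332,297)):
    b,_=blobs(c,box,*O); b=max(b,key=lambda x:x[0]); C.append(b[1]); print(b,onz(c,*b[1],64))
a,b=[onz(c,*p,64) for p in C]; print("mid",(a+b)/2,np.linalg.norm(a-b),"ang",np.degrees(np.arctan2(*(a-b)[1::-1])))
print("knob top",onz(c,316,238,87))
d=load("w3"); b,_=blobs(d,(200,0,440,330),*O); print(b)
for q in b:
  for p in C: print(two(d,q[1],c,p))
s=arm.observe(); print(s["ee_pos"],s["tcp_rot"])
```

```text
(np.int32(288), array([314.8, 174.7])) [453.3 207.9  64. ]
(np.int32(11), array([312., 276.])) [453.3 138.2  64. ]
mid [453.3 173.   64. ] 69.70477338298977 ang 90.04779685800848
knob top [455.1 172.   87. ]
[(np.int32(38076), array([327.8, 142.7])), (np.int32(240), array([316.2,  85.6])), (np.int32(7), array([246.6, 147.7])), (np.int32(9), array([219.7, 157.7])), (np.int32(7), array([252.6, 178. ])), (np.int32(183), array([316.3, 188. ])), (np.int32(8), array([344.8, 228.2])), (np.int32(11), array([332.3, 231.6])), (np.int32(6), array([341. , 235.3])), (np.int32(7), array([244.1, 286.6])), (np.int32(12), array([290.2, 292.5])), (np.int32(8), array([308.6, 291.6])), (np.int32(10), array([231.9, 294.1])), (np.int32(15), array([326. , 301.7])), (np.int32(17), array([337.1, 303.9]))]
(array([ 465.2,  149.9, -353.1]), np.float64(24.560587804290986))
(array([456.6, 171.6, 151.3]), np.float64(6.868228455738827))
(array([453.2, 207.3,  59.2]), np.float64(0.2557884512308683))
(array([452.9, 195.9, 213.3]), np.float64(0.358321092874014))
(array([442.5, 202.8, 250.5]), np.float64(61.1257806893
[... 918 characters left out ...]
np.float64(71.98185520306504))
(array([457.8, 274.5, 592.3]), np.float64(10.546091671590974))
(array([ 469.7,  505.4, 1073.6]), np.float64(55.90072106494421))
(array([452.8, 276.5, 601. ]), np.float64(0.4995906490181183))
(array([ 453.8,  960.1, 2191.7]), np.float64(7.665329644690147))
(array([467.4, 257.8, 529.9]), np.float64(35.0405617794628))
(array([461.5, 254.5, 460.2]), np.float64(70.88282354516727))
(array([448.3, 273.3, 579.8]), np.float64(8.648623584489034))
(array([ 434.9,  557.5, 1178.5]), np.float64(39.68704173044794))
(array([445.8, 271.2, 571. ]), np.float64(13.988555766615471))
(array([433.6, 438.9, 893.3]), np.float64(52.265747552525575))
[456.1 165.5 156.5] [0.7 0.7 0.  0. ]
```

Run:
```python
from h import *
np.set_printoptions(precision=1,suppress=True)
O=((5,90,150),(32,255,255))
for n,bx in(("w4",((300,160,332,192),(300,272,332,297))),("w3",((302,72,332,102),(302,172,332,204)))):
    c=load(n); P=[]
    for box in bx:
        b,m=blobs(c,box,*O); b=max(b,key=lambda x:x[0]); 
        k=max(cv2.findContours(m,cv2.RETR_EXTERNAL,cv2.CHAIN_APPROX_NONE)[0],key=cv2.contourArea)
        x,y,w,h=cv2.boundingRect(k); q=onz(c,*b[1],63); P.append(q); print(n,b,(x+box[0],y+box[1],w,h),q[:2])
    print(" mid",(P[0]+P[1])/2,"len",np.linalg.norm(P[0]-P[1]),np.degrees(np.arctan2(*(P[0]-P[1])[1::-1])) if 0 else np.degrees(np.arctan2((P[0]-P[1])[1],(P[0]-P[1])[0])))
    # blue flat/base outline
    x0,y0,x1,y1=(235,130,400,300) if n=="w4" else (225,40,410,235)
    b,m=blobs(c,(x0,y0,x1,y1),(95,70,20),(130,255,255)); k=max(cv2.findContours(m,cv2.RETR_EXTERNAL,cv2.CHAIN_APPROX_NONE)[0],key=cv2.contourArea)
    for z in(12,20,30): 
        p=np.array([onz(c,u+x0,v+y0,z)[:2] for u,v in cv2.convexHull(k)[:,0]]).astype(np.float32); print(z,cv2.fitEllipse(p)[:2])
```

```text
w4 (np.int32(335), array([314.8, 175. ])) (305, 164, 20, 22) [453.3 207.6]
w4 (np.int32(96), array([315.1, 275.4])) (308, 272, 16, 10) [455.5 138.3]
 mid [454.4 172.9  63. ] len 69.2944148027736 91.81694289278
12 ((455.1456604003906, 166.14598083496094), (113.98092651367188, 115.51311492919922))
20 ((455.0904235839844, 168.04200744628906), (111.14403533935547, 112.6380844116211))
30 ((455.02142333984375, 170.4120330810547), (107.597900390625, 109.04429626464844))
w3 (np.int32(266), array([316.2,  85.5])) (308, 76, 18, 20) [453.  207.1]
w3 (np.int32(243), array([316.9, 188.5])) (309, 179, 17, 19) [455.8 131.7]
 mid [454.4 169.4  63. ] len 75.42037295755676 92.13885861816067
12 ((455.0508728027344, 168.8465576171875), (113.18370819091797, 114.47747802734375))
20 ((454.9947509765625, 169.156982421875), (110.74894714355469, 112.0148696899414))
30 ((454.9245910644531, 169.54501342773438), (107.70548248291016, 108.9366226196289))
```

The rotor axis is at (454.8,169.0) with tubes at 92°, and the spindle is at (459.0,-139.1). I'll descend and grip.

>>> jog_arm --pt "0.094 0.0025 -0.001 0.035 0 0 0" --pt "0.094 0.0025 -0.001 0.07 0 0 0" --pt "0.094 0.0025 -0.001 0.095 0 0 0" --pt "0.094 0.0025 -0.001 0.105 0 0 0" --pt "0.094 0.0025 -0.001 0.105 0 0 0"

```text
time_s: 3.1
ee_pos: [454.9, 168.5, 50.8]
tcp_rot: [0.697, 0.717, -0.0, -0.0]
contact_force: [-0.3, -1.3, 0.0]
grip_width: 94.0
```

>>> jog_arm --pt "0.04 0 0 0 0 0 0" --pt "0.034 0 0 0 0 0 0" --pt "0.02 0 0 0 0 0 0" --pt "0.02 0 0 0 0 0 0" --pt "0.02 0 0 0 0 0 0" --newtons 25

```text
time_s: 3.6
ee_pos: [454.7, 169.0, 50.9]
tcp_rot: [0.696, 0.718, 0.0, 0.0]
contact_force: [-0.5, -0.2, -0.3]
grip_width: 57.5
```

```bash
python3 snap.py w5
```

```text
417.23386112474697 [[0.9995516084187501, 0.028814907912570405, 0.008141448856206298, 451.8991143918663], [0.029941519478638757, -0.9645338622907187, -0.26225547450121534, 245.9096506890779], [0.0002958357625990344, 0.26238164870382497, -0.9649641355535772, 229.34100678366568]]
[ 0.122  0.066  2.073 -0.     1.003  0.092] [454.569 169.02   50.729] [-0.704 -0.594 -0.664]
```

Fingers are still closing.

>>> jog_arm --pt "0.02 0 0 0 0 0 0" --pt "0.02 0 0 0 0 0 0" --pt "0.02 0 0 0 0 0 0" --pt "0.02 0 0 0 0 0 0" --pt "0.02 0 0 0 0 0 0"

```text
time_s: 4.15
ee_pos: [454.9, 168.9, 50.5]
tcp_rot: [0.696, 0.718, 0.0, 0.0]
contact_force: [2.7, 0.3, -2.3]
grip_width: 29.9
```

```bash
python3 snap.py w6
```

```text
417.23386112474697 [[0.9995565253026039, 0.028543169473769052, 0.008487649932371508, 452.04918210296574], [0.0297701018463955, -0.9645533823631477, -0.2622031914524769, 245.85040694119962], [0.0007026813203921181, 0.2623395891744147, -0.9649753604060359, 228.9906707980552]]
[ 0.121  0.066  2.072 -0.     1.002  0.092] [454.887 168.965  50.515] [ 2.141  0.39  -2.156]
```

View pics/w6.png

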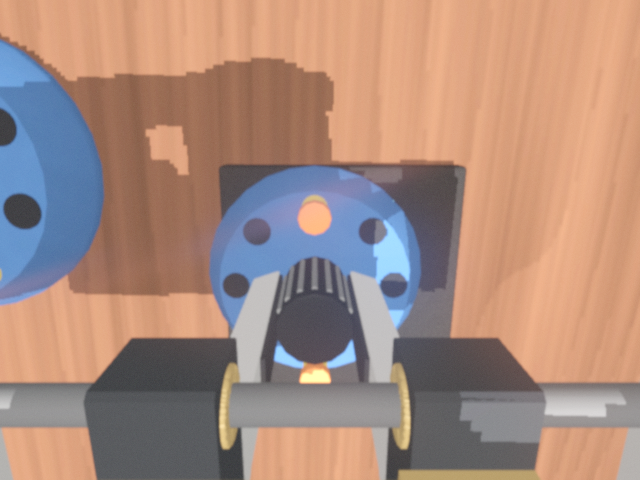

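The knob is gripped at 29.9 mm opening, with its top disc near (316,324). That row looks about 5 mm off in y from what I expected, so I'll check with depth and geometry.

Run:
```python
from h import *
np.set_printoptions(precision=1,suppress=True)
def wp(c,u,v):
    o,d=ray(c,u,v); return o+d*np.median(c["z_map"][int(v)-1:int(v)+2,int(u)-1:int(u)+2])
c=load("w6"); print(c["cx"],c["cy"])
for n,u,v in(("knob",316,322),("knobTop",316,290),("knobBot",316,358),("flat",340,230),("cap",314,212),("capL",315,381),("pad",235,185),("desk",120,320)): print(n,wp(c,u,v))
O=((5,90,150),(32,255,255))
b,m=blobs(c,(290,190,340,245),*O); b=max(b,key=lambda x:x[0]);print(b,onz(c,*b[1],63))
# points of knob top by depth
v,u=np.mgrid[250:382,255:375]; D=(c["pose"][:3,:3]@np.c_[(u.ravel()-c["cx"])/c["fx"],(v.ravel()-c["cy"])/c["fy"],np.ones(u.size)].T).T
P=c["pose"][:3,3]+D*c["z_map"][v,u].ravel()[:,None]
def circ(Q,lbl):
    (x,y),r=cv2.minEnclosingCircle(Q[:,:2].astype(np.float32)); print(lbl,len(Q),x,y,r,Q[:,2].mean())
S=P[(P[:,2]>82)&(P[:,2]<93)]; g=c["frame"][v,u].max(2).ravel(); S=P[(P[:,2]>83)&(P[:,2]<92)&(g<45)&(abs(P[:,0]-454)<16)]; circ(S,"top")
print("TCP 454.9 169; w4:")
c=load("w4")
for n,u,v in(("knob",316,240),("capU",315,173),("capL",316,286),("flat",340,210),("desk",200,250)): print(n,wp(c,u,v))
# pad outline in w4 and w3 vs top
```

```text
314.4160646757595 233.0251741203178
knob [454.9 172.4  86.3]
knobTop [454.6 183.6  82.2]
knobBot [455.4 157.2  86.4]
flat [465.5 196.7  41.4]
cap [453.1 209.8  63.7]
capL [455.8 131.1  63.4]
pad [411.6 211.6  11.6]
desk [338.3 125.6  -0.6]
(np.int32(895), array([314.2, 215.9])) [453.2 208.   63. ]
top 0 0.0 0.0 0.0 nan
TCP 454.9 169; w4:
knob [455.1 170.4  85.7]
capU [453.4 208.9  63.4]
capL [456.3 130.4  62.9]
flat [472.  180.3  41.3]
desk [358.8 133.7  -0.5]<stdin>:13: RuntimeWarning: Mean of empty slice.
  ret = ret.dtype.type(ret / rcount)
```

Using the true principal point (314,233), the rotor is at (454.9,169.7) and well centred in the grip. I'll lift and carry it.

>>> jog_arm --pt "0.02 0 0 -0.02 0 0 0" --pt "0.02 0 0 -0.055 0 0 0" --pt "0.02 0 0 -0.09 0 0 0" --pt "0.02 -0.02 0 -0.105 0 0 0" --pt "0.02 -0.06 -0.001 -0.105 0 0 0"

```text
time_s: 4.7
ee_pos: [455.6, 109.9, 157.1]
tcp_rot: [0.695, 0.719, 0.001, 0.001]
contact_force: [0.8, -1.5, -6.5]
grip_width: 29.9
```

>>> jog_arm --pt "0.02 -0.045 -0.001 0 0 0 0" --pt "0.02 -0.09 -0.002 0 0 0 0" --pt "0.02 -0.135 -0.002 0 0 0 0" --pt "0.02 -0.18 -0.003 0 0 0 0" --pt "0.02 -0.21 -0.003 0 0 0 0"

```text
time_s: 5.2
ee_pos: [456.5, -102.8, 153.7]
tcp_rot: [0.697, 0.717, -0.001, -0.002]
contact_force: [0.2, 0.8, -6.8]
grip_width: 30.0
```

>>> jog_arm --pt "0.02 -0.025 -0.0005 0 0 0 -3.5" --pt "0.02 -0.0386 -0.0009 0 0 0 -3.5" --pt "0.02 -0.0386 -0.0009 0 0 0 -3.5" --pt "0.02 -0.0386 -0.0009 0 0 0 -3.5"

```text
time_s: 5.6
ee_pos: [458.0, -138.5, 154.4]
tcp_rot: [0.674, 0.738, 0.0, -0.001]
contact_force: [0.3, -0.6, -6.5]
grip_width: 29.6
```

```bash
python3 snap.py w7
```

```text
417.23386112474697 [[0.9959381413921157, 0.0875094900288313, 0.021196878904906902, 451.10049930876136], [0.09001018962160097, -0.9615586622832388, -0.2594284193228429, -62.28660873353324], [-0.0023204061495456997, 0.2602825928543037, -0.965529692745044, 333.0580154651976]]
[-0.531 -0.111  2.029  0.001  1.225 -0.622] [ 458.146 -138.331  154.629] [ 0.513  0.266 -6.724]
```

View pics/w7.png

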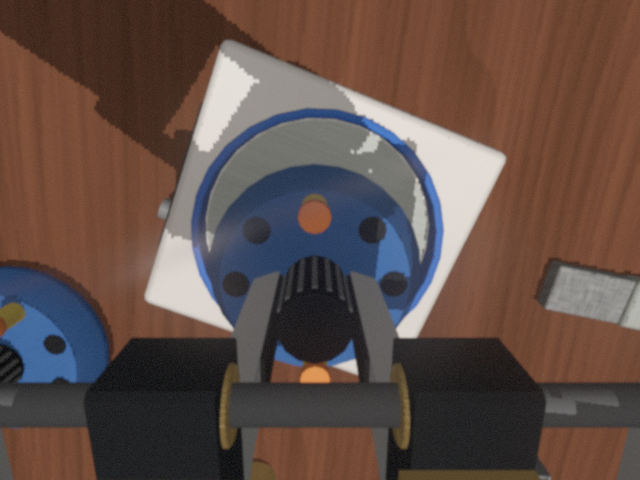

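w7 shows the held rotor with its upper cap at (314,216), same as in w6, so there has been no slip. The bowl rim is visible around it. I'll check the rotor against the bowl within this one image.

Run:
```python
from h import *
from scipy.optimize import least_squares
np.set_printoptions(precision=2,suppress=True)
def circ(P): 
    f=least_squares(lambda p:np.hypot(*(P-p[:2]).T)-p[2],[*P.mean(0),84],loss="soft_l1"); return f.x,np.sqrt(np.mean(f.fun**2))
def rim(n,r0,r1,x0,x1):
    c=load(n); h=cv2.cvtColor(c["frame"],cv2.COLOR_RGB2HSV); m=cv2.inRange(h,(95,90,20),(130,255,255)); P=[]
    for v in range(r0,r1):
        u=np.flatnonzero(m[v,x0:x1])+x0
        if len(u): P+= [onz(c,u[0],v,63)[:2],onz(c,u[-1],v,63)[:2]]
    return circ(np.array(P))
print("w7 rim",rim("w7",112,270,185,450)); print("w2 rim",rim("w2",116,310,205,440)); print("w2 upper rim",rim("w2",116,230,205,440))
O=((3,90,60),(32,255,255))
for n,z in(("w6",63),("w7",168)):
    c=load(n); b,_=blobs(c,(290,195,340,240),*O); b=max(b,key=lambda x:x[0]); p=onz(c,*b[1],z)
    a=c["pose"][:3,0]; perp=np.array([-a[1],a[0]]) # tool x dir
    print(n,b,"cap",p[:2],"axis",p[:2]-38*perp)
```

```text
w7 rim (array([ 459.01, -138.37,   83.43]), np.float64(9.434136915389864))
w2 rim (array([ 458.78, -138.78,   83.51]), np.float64(1.1551608268179876))
w2 upper rim (array([ 458.8 , -138.21,   83.22]), np.float64(0.8649401880757932))
w6 (np.int32(895), array([314.19, 215.91])) cap [453.2  207.97] axis [454.33 169.99]
w7 (np.int32(944), array([314.15, 214.64])) cap [453.92 -98.97] axis [ 457.34 -136.81]
```

>>> jog_arm --pt "0.02 -0.0015 0.001 0.015 0 0 0" --pt "0.02 -0.0015 0.001 0.028 0 0 0" --pt "0.02 -0.0015 0.001 0.031 0 0 0" --pt "0.02 -0.0015 0.001 0.031 0 0 0"

```text
time_s: 6.05
ee_pos: [459.2, -140.1, 123.5]
tcp_rot: [0.674, 0.739, -0.0, -0.001]
contact_force: [0.1, -0.2, -7.0]
grip_width: 29.7
```

>>> jog_arm --pt "0.02 0 0 0.002 0 0 0" --pt "0.02 0 0 0.004 0 0 0" --pt "0.02 0 0 0.006 0 0 0" --pt "0.02 0 0 0.007 0 0 0"

```text
time_s: 6.45
ee_pos: [459.9, -141.1, 117.4]
tcp_rot: [0.674, 0.738, 0.0, 0.0]
contact_force: [0.0, 0.1, -6.7]
grip_width: 30.0
```

>>> jog_arm --pt "0.02 0 0 0.002 0 0 0" --pt "0.02 0 0 0.004 0 0 0" --pt "0.02 0 0 0.005 0 0 0"

```text
time_s: 6.75
ee_pos: [459.8, -141.0, 112.2]
tcp_rot: [0.674, 0.739, -0.0, -0.0]
contact_force: [0.4, -0.5, -7.3]
grip_width: 29.9
```

>>> jog_arm --pt "0.02 0 0 0.002 0 0 0" --pt "0.02 0 0 0.004 0 0 0" --pt "0.02 0 0 0.005 0 0 0"

```text
time_s: 7.05
ee_pos: [459.8, -141.0, 107.2]
tcp_rot: [0.674, 0.739, -0.0, -0.0]
contact_force: [0.1, -0.5, -6.5]
grip_width: 29.2
```

The post is in the bore with no side force. I'll feel down towards the dog level.

>>> jog_arm --pt "0.02 0 0 0.002 0 0 0" --pt "0.02 0 0 0.004 0 0 0" --pt "0.02 0 0 0.005 0 0 0"

```text
time_s: 7.35
ee_pos: [459.8, -141.0, 102.2]
tcp_rot: [0.674, 0.739, -0.0, -0.0]
contact_force: [0.7, -0.4, -6.7]
grip_width: 29.5
```

>>> jog_arm --pt "0.02 0 0 0.001 0 0 0" --pt "0.02 0 0 0.002 0 0 0" --pt "0.02 0 0 0.002 0 0 0"

```text
time_s: 7.65
ee_pos: [459.8, -141.0, 100.3]
tcp_rot: [0.674, 0.739, -0.0, -0.0]
contact_force: [1.1, -0.3, -7.0]
grip_width: 29.3
```

>>> jog_arm --pt "0.02 0 0 0.0005 0 0 0" --pt "0.02 0 0 0.001 0 0 0" --pt "0.02 0 0 0.001 0 0 0"

```text
time_s: 7.95
ee_pos: [459.9, -141.0, 99.4]
tcp_rot: [0.674, 0.739, 0.0, -0.0]
contact_force: [0.4, -0.7, -6.4]
grip_width: 29.9
```

>>> jog_arm --pt "0.02 0 0 0.0005 0 0 0" --pt "0.02 0 0 0.0005 0 0 0" --pt "0.02 0 0 0.0005 0 0 0"

```text
time_s: 8.25
ee_pos: [459.9, -141.1, 99.0]
tcp_rot: [0.674, 0.739, -0.0, -0.0]
contact_force: [-1.6, -0.8, -7.0]
grip_width: 29.8
```

>>> jog_arm --pt "0.02 0 0 0.0005 0 0 0" --pt "0.02 0 0 0.001 0 0 0" --pt "0.02 0 0 0.001 0 0 0"

```text
time_s: 8.55
ee_pos: [459.8, -141.0, 97.9]
tcp_rot: [0.674, 0.739, -0.0, -0.0]
contact_force: [0.1, -0.1, -6.8]
grip_width: 29.7
```

>>> jog_arm --pt "0.02 0 0 0.0005 0 0 0" --pt "0.02 0 0 0.001 0 0 0" --pt "0.02 0 0 0.001 0 0 0"

```text
time_s: 8.85
ee_pos: [459.8, -141.0, 96.9]
tcp_rot: [0.674, 0.739, -0.0, -0.0]
contact_force: [-0.3, -0.6, -5.8]
grip_width: 29.7
```

>>> jog_arm --pt "0.02 0 0 0.0005 0 0 0" --pt "0.02 0 0 0.001 0 0 0" --pt "0.02 0 0 0.001 0 0 0"

```text
time_s: 9.15
ee_pos: [459.8, -141.0, 95.9]
tcp_rot: [0.674, 0.739, -0.0, -0.0]
contact_force: [-0.4, -0.5, -6.2]
grip_width: 29.7
```

>>> jog_arm --pt "0.02 0 0 0.0005 0 0 0" --pt "0.02 0 0 0.001 0 0 0" --pt "0.02 0 0 0.001 0 0 0"

```text
time_s: 9.45
ee_pos: [459.8, -141.0, 94.8]
tcp_rot: [0.674, 0.739, -0.0, -0.0]
contact_force: [0.0, 0.4, -6.3]
grip_width: 30.0
```

>>> jog_arm --pt "0.02 0 0 0.0005 0 0 0" --pt "0.02 0 0 0.0005 0 0 0" --pt "0.02 0 0 0.0005 0 0 0"

```text
time_s: 9.75
ee_pos: [459.9, -141.1, 94.4]
tcp_rot: [0.674, 0.739, -0.0, -0.0]
contact_force: [-0.6, 1.1, -6.5]
grip_width: 29.9
```

>>> jog_arm --pt "0.02 0 0 0.0005 0 0 0" --pt "0.02 0 0 0.0005 0 0 0" --pt "0.02 0 0 0.0005 0 0 0"

```text
time_s: 10.05
ee_pos: [459.9, -141.1, 93.9]
tcp_rot: [0.674, 0.739, -0.0, -0.0]
contact_force: [-0.3, -0.3, -6.3]
grip_width: 29.5
```

>>> jog_arm --pt "0.02 0 0 0.0005 0 0 0" --pt "0.02 0 0 0.0005 0 0 0" --pt "0.02 0 0 0.0005 0 0 0"

```text
time_s: 10.35
ee_pos: [459.9, -141.0, 93.4]
tcp_rot: [0.674, 0.739, 0.0, -0.0]
contact_force: [-0.2, 0.2, -7.1]
grip_width: 29.7
```

>>> jog_arm --pt "0.02 0 0 0.0005 0 0 0" --pt "0.02 0 0 0.0005 0 0 0" --pt "0.02 0 0 0.0005 0 0 0"

```text
time_s: 10.65
ee_pos: [460.0, -141.1, 93.1]
tcp_rot: [0.674, 0.739, 0.0, 0.0]
contact_force: [-0.4, -0.2, -5.6]
grip_width: 29.5
```

>>> jog_arm --pt "0.02 0 0 0.0005 0 0 0" --pt "0.02 0 0 0.0005 0 0 0" --pt "0.02 0 0 0.0005 0 0 0"

```text
time_s: 10.95
ee_pos: [460.0, -141.1, 92.7]
tcp_rot: [0.674, 0.739, 0.0, 0.0]
contact_force: [-0.7, 1.2, -2.8]
grip_width: 29.8
```

Contact came with the underside at about 54.3 mm, which is flange level, well below the dog-top band of 59.5–62.5 mm. I'll let the weight settle, then wiggle slightly to confirm it is in the slot.

>>> jog_arm --pt "0.02 0 0 0.0004 0 0 0" --pt "0.02 0 0 0.0004 0 0 0" --pt "0.02 0 0 0.0004 0 0 0"

```text
time_s: 11.25
ee_pos: [460.0, -141.1, 92.4]
tcp_rot: [0.674, 0.739, -0.0, 0.0]
contact_force: [-1.4, 1.3, -0.9]
grip_width: 29.5
```

```bash
python3 -c "
from rig import arm
s=arm.observe(); print(s['ee_pos'],s['contact_force'],s['moment'],s['joints'])"
```

```text
[ 460.00016989 -141.1468515    92.37206229] [-1.39800284  1.32357162 -0.86458909] [ 0.15076239  0.28949685 -0.00604855] [-5.33893793e-01 -1.56174722e-02  2.06528055e+00 -5.90339827e-05
  1.09175058e+00 -6.24855651e-01]
```

The rotor is home with about 6 N on it. A small side force of (-1.4,+1.3) N agrees with the rotor being about 1 mm off the post centre. I'll centre it, then let go.

>>> jog_arm --pt "0.02 0.0006 -0.0004 0 0 0 0" --pt "0.02 0.0012 -0.0007 0 0 0 0" --pt "0.02 0.0012 -0.0007 0 0 0 0"

```text
time_s: 11.55
ee_pos: [459.8, -140.7, 92.6]
tcp_rot: [0.674, 0.739, -0.0, 0.001]
contact_force: [0.1, -2.4, -2.0]
grip_width: 29.3
```

>>> jog_arm --pt "0.042 0 0 0 0 0 0" --pt "0.042 0 0 0 0 0 0" --pt "0.042 0 0 0 0 0 0" --pt "0.042 0 0 0 0 0 0"

```text
time_s: 11.95
ee_pos: [459.2, -139.9, 92.2]
tcp_rot: [0.674, 0.739, 0.0, 0.0]
contact_force: [-0.7, 0.3, 0.4]
grip_width: 42.1
```

```bash
python3 snap.py w8
python3 - <<'E'
from h import *
np.set_printoptions(precision=2,suppress=True)
c=load("w8"); b,_=blobs(c,(285,185,345,245),(3,90,60),(32,255,255)); b=max(b,key=lambda x:x[0]); p=onz(c,*b[1],54.5+51)
a=c["pose"][:3,0]; perp=np.array([-a[1],a[0]]); print(b,p[:2],"axis",p[:2]-38*perp)
o,d=ray(c,314,212); print("cap z by depth",(o+d*c["z_map"][212,314])); o,d=ray(c,340,230); print("flat",(o+d*c["z_map"][230,340]))
E
```

```text
417.23386112474697 [[0.9958683835402733, 0.08767744974350691, 0.023639531961432234, 451.8368654161353], [0.09080818419706514, -0.9609836969777487, -0.26127420045960953, -63.27155219476012], [-0.00019065076095156735, 0.26234137864517515, -0.9649751109240249, 270.63760796217315]]
[-0.533 -0.018  2.068  0.     1.091 -0.624] [ 459.155 -139.874   92.126] [ 0.143 -0.032  0.823]
(np.int32(940), array([315.68, 216.8 ])) [ 455.78 -101.14] axis [ 459.23 -138.99]
cap z by depth [454.9  -99.01 106.46]
flat [ 468.24 -111.81   81.95]
```

View pics/w8.png

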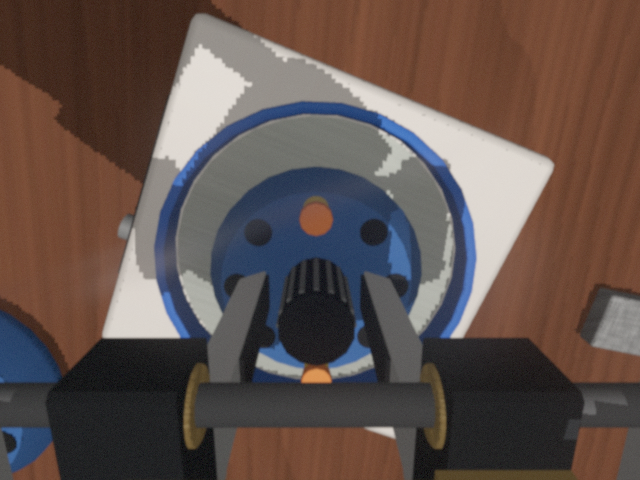

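w8 shows the rotor released and seated level in the bowl, with caps at (316,217) and (316,381). The axis is about (459.4,-139.2). I'll regrip and turn it clockwise.

>>> jog_arm --pt "0.042 0.0006 0 0 0 0 0" --pt "0.02 0.0006 0 0 0 0 0" --pt "0.02 0.0006 0 0 0 0 0" --pt "0.02 0.0006 0 0 0 0 0" --pt "0.02 0.0006 0 0 0 0 0" --newtons 18

```text
time_s: 12.5
ee_pos: [459.4, -139.3, 92.2]
tcp_rot: [0.674, 0.738, 0.0, 0.0]
contact_force: [1.8, 0.7, 0.1]
grip_width: 29.6
```

>>> jog_arm --pt "0.02 0 0 0 0 0 6" --pt "0.02 0 0 0 0 0 14" --pt "0.02 0 0 0 0 0 22" --pt "0.02 0 0 0 0 0 30" --pt "0.02 0 0 0 0 0 38"

```text
time_s: 13.0
ee_pos: [459.5, -139.5, 92.2]
tcp_rot: [0.879, 0.476, 0.0, 0.0]
contact_force: [2.8, -0.5, -1.7]
grip_width: 29.7
```

>>> jog_arm --pt "0.02 0 0 0 0 0 8" --pt "0.02 0 0 0 0 0 16" --pt "0.02 0 0 0 0 0 24" --pt "0.02 0 0 0 0 0 32" --pt "0.02 0 0 0 0 0 40"

```text
time_s: 13.5
ee_pos: [459.7, -139.6, 92.3]
tcp_rot: [0.989, 0.147, 0.001, 0.001]
contact_force: [3.0, -0.3, -1.4]
grip_width: 29.6
```

>>> jog_arm --pt "0.02 0 0 0 0 0 8" --pt "0.02 0 0 0 0 0 16" --pt "0.02 0 0 0 0 0 24" --pt "0.02 0 0 0 0 0 32" --pt "0.02 0 0 0 0 0 40"

```text
time_s: 14.0
ee_pos: [460.0, -140.0, 92.4]
tcp_rot: [0.98, -0.2, 0.001, 0.001]
contact_force: [2.9, -1.5, -1.5]
grip_width: 29.7
```

```bash
python3 snap.py w9
```

```text
417.23386112474697 [[-0.3925952278385007, -0.8878438970080017, -0.24000458667300004, 529.520380680368], [-0.9197113537129211, 0.3789597648480303, 0.10256959821442588, -169.2776732690107], [-0.00011371006519200351, 0.26100327808663143, -0.9653379076251232, 271.1048438869086]]
[-0.532 -0.019  2.068  0.     1.089  1.446] [ 459.958 -139.947   92.423] [ 3.439 -1.407 -2.261]
```

>>> jog_arm --pt "0.02 0 0 0 0 0 8" --pt "0.02 0 0 0 0 0 16" --pt "0.02 0 0 0 0 0 24" --pt "0.02 0 0 0 0 0 32" --pt "0.02 0 0 0 0 0 40"

```text
time_s: 14.55
ee_pos: [460.0, -140.3, 92.5]
tcp_rot: [0.853, -0.522, 0.002, 0.0]
contact_force: [4.1, -4.0, -1.3]
grip_width: 29.7
```

>>> jog_arm --pt "0.02 0 0 0 0 0 8" --pt "0.02 0 0 0 0 0 16" --pt "0.02 0 0 0 0 0 24" --pt "0.02 0 0 0 0 0 26" --pt "0.02 0 0 0 0 0 26"

```text
time_s: 15.05
ee_pos: [459.9, -140.5, 92.5]
tcp_rot: [0.715, -0.699, 0.002, 0.0]
contact_force: [2.6, -3.7, -1.7]
grip_width: 29.7
```

```bash
python3 snap.py w10
python3 - <<'E'
from h import *
a,b=load("w9"),load("w10")
im=np.hstack([c["frame"][90:420,120:520] for c in(a,b)]); cv2.imwrite("pics/c910.png",im[:,:,::-1])
E
```

```text
417.23386112474697 [[-0.9997249325778553, -0.02303140203105704, -0.004428736014224674, 460.88564426169654], [-0.023388520134528065, 0.964996461742361, 0.2612179280804407, -216.0679973205832], [-0.0017425005356225948, 0.26124965711978515, -0.965269693063382, 271.1660053160537]]
[-0.532 -0.019  2.068 -0.001  1.089  2.586] [ 459.83  -140.495   92.487] [ 3.387 -3.538 -2.156]
```

View pics/c910.png

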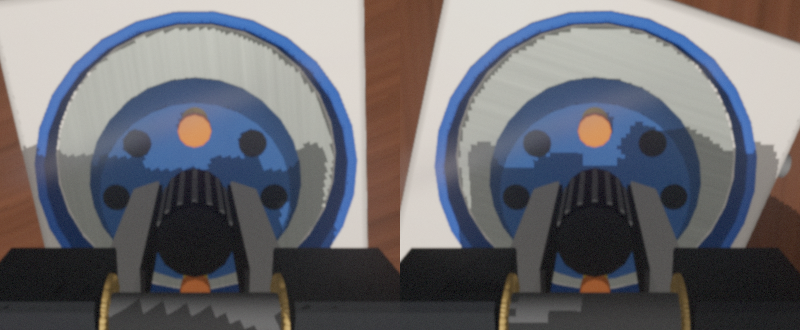

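The cap keeps its place in the gripper image, at (195,130) and then (595,130) in the paired crop, so the rotor turned with the hand by 184°. Next I'll let go, lift clear of the tubes, unwind and regrip for the rest.

>>> jog_arm --pt "0.046 0 0 0 0 0 0" --pt "0.046 0 0 0 0 0 0" --pt "0.046 0 0 0 0 0 0" --pt "0.046 0 0 -0.02 0 0 0" --pt "0.046 0 0 -0.048 0 0 0"

```text
time_s: 15.6
ee_pos: [457.4, -138.3, 138.8]
tcp_rot: [0.715, -0.699, -0.003, 0.001]
contact_force: [1.5, 0.2, -0.4]
grip_width: 46.2
```

>>> jog_arm --pt "0.046 0 0 0 0 0 -8" --pt "0.046 0 0 0 0 0 -17" --pt "0.046 0 0 0 0 0 -25.5" --pt "0.046 0 0 0 0 0 -34" --pt "0.046 0 0 0 0 0 -42.5"

```text
time_s: 16.1
ee_pos: [458.7, -139.0, 139.9]
tcp_rot: [0.92, -0.391, -0.001, -0.0]
contact_force: [0.4, 0.3, -0.0]
grip_width: 46.1
```

>>> jog_arm --pt "0.046 0 0 0 0 0 -8" --pt "0.046 0 0 0 0 0 -17" --pt "0.046 0 0 0 0 0 -25.5" --pt "0.046 0 0 0 0 0 -34" --pt "0.046 0 0 0 0 0 -42.5"

```text
time_s: 16.6
ee_pos: [458.7, -139.0, 139.8]
tcp_rot: [0.999, -0.032, -0.0, -0.0]
contact_force: [1.0, -0.3, -0.2]
grip_width: 46.1
```

>>> jog_arm --pt "0.046 0 0 0 0 0 -8" --pt "0.046 0 0 0 0 0 -17" --pt "0.046 0 0 0 0 0 -25.5" --pt "0.046 0 0 0 0 0 -34" --pt "0.046 0 0 0 0 0 -42.5"

```text
time_s: 17.1
ee_pos: [458.7, -139.0, 139.8]
tcp_rot: [0.943, 0.332, -0.0, -0.0]
contact_force: [0.1, -0.4, 0.3]
grip_width: 46.1
```

>>> jog_arm --pt "0.046 0 0 0 0 0 -8" --pt "0.046 0 0 0 0 0 -17" --pt "0.046 0 0 0 0 0 -25.5" --pt "0.046 0 0 0 0 0 -34" --pt "0.046 0 0 0 0 0 -42.5"

```text
time_s: 17.6
ee_pos: [458.7, -139.0, 139.8]
tcp_rot: [0.76, 0.65, -0.0, -0.001]
contact_force: [0.3, 0.6, -1.2]
grip_width: 46.1
```

>>> jog_arm --pt "0.046 0 0 0 0 0 -8" --pt "0.046 0 0 0 0 0 -17" --pt "0.046 0 0 0 0 0 -25.5" --pt "0.046 0 0 0 0 0 -34" --pt "0.046 0 0 0 0 0 -42.5"

```text
time_s: 18.1
ee_pos: [458.7, -139.0, 139.8]
tcp_rot: [0.473, 0.881, 0.0, -0.001]
contact_force: [-0.5, 0.2, -0.5]
grip_width: 45.7
```

```bash
python3 snap.py w11
python3 - <<'E'
from h import *
from rig import arm
np.set_printoptions(precision=1,suppress=True)
c=arm.read_camera("wrist"); np.savez("pics/w12.npz",**c)
h=cv2.cvtColor(c["frame"],cv2.COLOR_RGB2HSV)
b,_=blobs(c,(150,90,500,380),(3,110,80),(28,255,255),120)
for n,p in b: 
    o,d=ray(c,*p); q=onz(c,*p,105.5); dz=o+d*c["z_map"][int(p[1]),int(p[0])]; print(n,p,q,dz)
E
```

```text
417.23386112474697 [[0.8339029304710719, 0.5328207544288526, 0.1439025580093189, 416.2520186430924], [0.5519110056524311, -0.8048788609137579, -0.21809232240932253, -74.8754356770624], [-0.0003799887881592222, 0.26128923227725664, -0.9652604791995169, 318.3593516136458]]
[-0.531 -0.09   2.04   0.     1.193 -1.12 ] [ 458.679 -139.033  139.828] [0.174 0.078 0.335]
2644 [172.1 116.6] [ 356.9 -112.6  105.5] [ 327.1 -131.4   -1.4]
7484 [464.1 136.5] [482.2 -40.4 105.5] [515.5 -22.9  -1.5]
538 [354.1 207.7] [ 457.5 -100.2  105.5] [ 457.7 -100.4  104.5]
2597 [174.4 313.9] [ 408.9 -205.3  105.5] [ 405.4 -269.8    0.1]
1677 [468.2 324.3] [ 549.2 -119.3  105.5] [ 615.8 -141.3   -0.8]
602 [280.9 314.9] [ 458.6 -172.8  105.5] [ 458.9 -173.5  104. ]
207 [255.3 373.5] [ 466.3 -212.5  105.5] [ 491.4 -281.2   -0.8]
253 [371.1 373.5] [ 522.3 -175.1  105.5] [ 575.9 -225.5   -1.8]
227 [189.1 373. ] [ 434.1 -233.7  105.5] [ 421.8 -126.1  249.8]
176 [440.3 373.7] [ 555.8 -152.9  105.5] [ 461.7 -100.5  248.8]
```

The caps are still on a line through the axis at (458.3,-138.6), with their tops at about 104.5 mm, so the rotor is home. I'll lower, regrip and turn the rest.

>>> jog_arm --pt "0.046 0 0 0.025 0 0 0" --pt "0.046 0 0 0.042 0 0 0" --pt "0.046 0 0 0.0475 0 0 0" --pt "0.046 0 0 0.0475 0 0 0" --pt "0.03 0 0 0.0475 0 0 0"

```text
time_s: 18.7
ee_pos: [459.5, -139.6, 93.3]
tcp_rot: [0.477, 0.879, 0.0, 0.001]
contact_force: [0.3, 0.1, 0.7]
grip_width: 41.1
```

>>> jog_arm --pt "0.02 0 0 0 0 0 0" --pt "0.02 0 0 0 0 0 0" --pt "0.02 0 0 0 0 0 0" --pt "0.02 0 0 0 0 0 0" --pt "0.02 0 0 0 0 0 3"

```text
time_s: 19.2
ee_pos: [459.8, -139.6, 93.3]
tcp_rot: [0.5, 0.866, 0.0, 0.001]
contact_force: [1.6, -0.4, 2.2]
grip_width: 29.4
```

>>> jog_arm --pt "0.02 0 0 0 0 0 8" --pt "0.02 0 0 0 0 0 16" --pt "0.02 0 0 0 0 0 24" --pt "0.02 0 0 0 0 0 32" --pt "0.02 0 0 0 0 0 40"

```text
time_s: 19.7
ee_pos: [460.1, -140.0, 93.4]
tcp_rot: [0.767, 0.641, 0.001, 0.002]
contact_force: [2.7, -0.2, 1.1]
grip_width: 29.9
```

```bash
python3 snap.py w13
```

```text
417.23386112474697 [[0.9841070891818785, -0.17191586734443695, -0.04447664080365488, 472.87210611825435], [-0.1775589125168229, -0.9491726152514914, -0.2598926298348693, -63.977999662259336], [0.0024636574052819575, 0.26365940342011535, -0.9646126939763625, 271.8009470816238]]
[-0.532 -0.02   2.067 -0.     1.091 -0.35 ] [ 460.138 -140.03    93.405] [ 2.002 -1.156  1.671]
```

>>> jog_arm --pt "0.02 0 0 0 0 0 8" --pt "0.02 0 0 0 0 0 16" --pt "0.02 0 0 0 0 0 24" --pt "0.02 0 0 0 0 0 32" --pt "0.02 0 0 0 0 0 40"

```text
time_s: 20.25
ee_pos: [460.2, -140.5, 93.5]
tcp_rot: [0.94, 0.341, 0.001, 0.002]
contact_force: [2.8, -3.1, 0.3]
grip_width: 29.7
```

>>> jog_arm --pt "0.02 0 0 0 0 0 8" --pt "0.02 0 0 0 0 0 16" --pt "0.02 0 0 0 0 0 24" --pt "0.02 0 0 0 0 0 32" --pt "0.02 0 0 0 0 0 40"

```text
time_s: 20.75
ee_pos: [459.8, -140.8, 93.4]
tcp_rot: [1.0, -0.0, 0.001, 0.002]
contact_force: [1.3, -4.5, 2.5]
grip_width: 30.1
```

>>> jog_arm --pt "0.02 0 0 0 0 0 8" --pt "0.02 0 0 0 0 0 16" --pt "0.02 0 0 0 0 0 24" --pt "0.02 0 0 0 0 0 32" --pt "0.02 0 0 0 0 0 40"

```text
time_s: 21.25
ee_pos: [459.3, -140.9, 93.3]
tcp_rot: [0.94, -0.342, 0.001, 0.002]
contact_force: [0.4, -4.9, 1.9]
grip_width: 29.8
```

>>> jog_arm --pt "0.02 0 0 0 0 0 8" --pt "0.02 0 0 0 0 0 16" --pt "0.02 0 0 0 0 0 24" --pt "0.02 0 0 0 0 0 32" --pt "0.02 0 0 0 0 0 40"

```text
time_s: 21.75
ee_pos: [458.9, -140.6, 93.2]
tcp_rot: [0.766, -0.643, 0.001, 0.001]
contact_force: [-1.6, -3.1, 3.5]
grip_width: 30.1
```

>>> jog_arm --pt "0.02 0 0 0 0 0 4" --pt "0.02 0 0 0 0 0 8" --pt "0.02 0 0 0 0 0 8" --pt "0.02 0 0 0 0 0 8"

```text
time_s: 22.15
ee_pos: [458.9, -140.3, 93.0]
tcp_rot: [0.721, -0.693, 0.001, 0.001]
contact_force: [-2.2, -4.7, 4.6]
grip_width: 29.7
```

```bash
python3 snap.py w14
```

```text
417.23386112474697 [[-0.9992185183322317, -0.03788323111275364, -0.011278892782346311, 461.6906145527881], [-0.03951486087881028, 0.9643458892736387, 0.26167839347328914, -215.9447243753639], [0.0009635308330510839, 0.2619195804851004, -0.9650892212468448, 271.66052201586933]]
[-0.532 -0.02   2.068 -0.002  1.093  2.571] [ 458.941 -140.308   93.016] [-2.606 -4.547  3.295]
```

>>> jog_arm --pt "0.05 0 0 0 0 0 0" --pt "0.05 0 0 0 0 0 0" --pt "0.05 0 0 0 0 0 0" --pt "0.05 0 0 0 0 0 0" --pt "0.05 0 0 -0.02 0 0 0"

```text
time_s: 22.7
ee_pos: [457.0, -137.9, 110.1]
tcp_rot: [0.72, -0.694, -0.003, 0.001]
contact_force: [-0.6, 0.3, -0.2]
grip_width: 49.9
```

>>> jog_arm --pt "0.05 0 0 -0.04 0 0 0" --pt "0.05 0 0 -0.08 0 0 0" --pt "0.05 0 0 -0.11 0 0 0" --pt "0.05 0 0 -0.11 0 0 0" --pt "0.05 0 0 -0.11 0 0 0"

```text
time_s: 23.2
ee_pos: [459.0, -139.2, 222.4]
tcp_rot: [0.72, -0.694, 0.0, -0.0]
contact_force: [0.3, 0.5, -0.3]
grip_width: 50.0
```

```bash
python3 snap.py w15
python3 - <<'E'
from h import *
np.set_printoptions(precision=1,suppress=True)
c=load("w15")
b,_=blobs(c,(150,60,500,370),(3,110,80),(28,255,255),40)
for n,p in b:
    o,d=ray(c,*p); dz=o+d*c["z_map"][int(p[1]),int(p[0])]
    if 70<dz[2]<140: print(n,p,onz(c,*p,105.5),dz)
E
```

```text
417.23386112474697 [[-0.9993185298755817, -0.035605420510556575, -0.009732927492367748, 461.4384408636131], [-0.036911729194764875, 0.9638828251790308, 0.2637563716249172, -215.20453926150304], [-9.754875437721174e-06, 0.26393588872140056, -0.9645402254699833, 400.8922701020915]]
[-0.531 -0.181  1.966  0.     1.359  2.573] [ 458.376 -138.819  221.146] [ 0.451  0.757 -0.118]
247 [342.6 179.6] [ 439.9 -174.4  105.5] [ 439.9 -174.3  104.9]
307 [289.1 263.7] [ 476.5 -109.9  105.5] [ 476.6 -109.8  105.1]
```

View pics/w15.png

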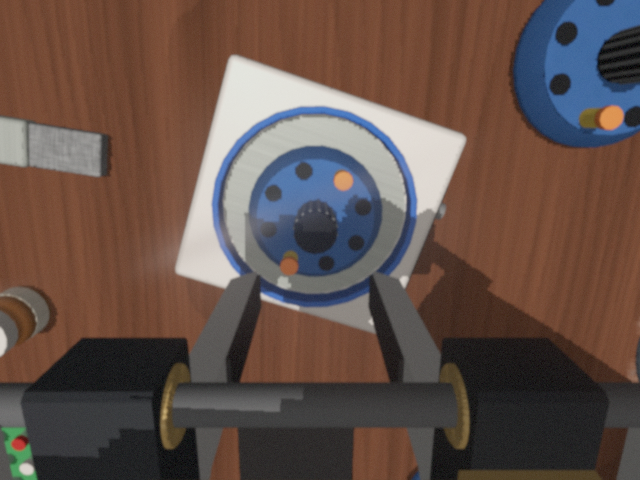

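The last picture shows the rotor level in the bowl, with caps at (343,180) and (289,264), both at z≈105. The tube angle is 60.4° against 60.2° expected. Nothing else has been disturbed, and the robot is clear.

```bash
python3 -c "
from rig import arm
s=arm.observe(); print(s['time_s'],s['ee_pos'],s['joint_velocities'].round(3)); print(arm.hand_in())"
```

```text
23.25 [ 458.37634457 -138.81863548  221.145715  ] [ 0.001  0.014  0.02  -0.001  0.001  0.002]
the job is handed in; nothing more can be done
None
```

The rotor is seated on the spindle and has been turned more than one full turn. I handed the job in at 23.3 s with the arm clear of everything.

- **Seating:** I gripped the blue rotor by its knob and turned it about 3.5° to line up with the dog, whose arm direction I had measured. I then lowered it in small steps. It passed dog level with no resistance, so I did not need to turn it to find the slot. It met the flange with its underside at about 54.3 mm, pressed with about 6 N, and I let go only then.
- **Turning:** I turned it clockwise through 184°, let go and regripped, then turned it 211° more. That is about 395° in total, or at least 385° after allowing for the play on the dog. Side forces while turning stayed at or below about 6 N, so it ran free.
- **Last checks:** Both caps are at z≈105 mm, so the rotor is level and home. The tubes stand at 60.4° against 60.2° expected, so it did not slip. I saw nothing disturbed in the last wrist view, but it does not cover the whole desk.
- **Disagreements:**
    - The commanded position, the arm's reading and the camera differed by 1 to 1.5 mm over the spindle. I corrected this from the picture before lowering.
    - The depth image put the rotor's flat top about 2 mm lower than expected, while the caps agreed with it being home.

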